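# Index the locked dial to bring the pinion to the pointer

### The job

Bring the pinion shaft (the gear with the thin upright shaft) round to the fixed pointer of the indexing dial: pull the spring index pin up by its tee bar, give it a quarter turn and let go so that it stays out by itself, then turn the dial by one of its posts until the pinion's station clicks in at the pointer. Then turn the pin back and let it drop fully home so that the dial is locked. Leave all parts seated in their nests, do not shift or tip the gear unit, rotor and gear housing standing round it, and let go of everything.

Things in the scene. Friction and masses are not known exactly. Their poses are not given: they have to be found in the camera images.
- dial_centre (a point): centre of the steel dial (276 mm across, top face 46 mm above the worktop) on its fixed grey base; on the axis, at the top face; z up, turns with the dial. A 48 mm hub stands 12 mm above it. Six stations, at 0, 60, 120.. degrees from this point's x: each a part nest (three dowels 9 mm high round a 44 mm seat) 70 mm from the axis, and farther out a bushing for the index pin
- dial (a joint): turn of the dial, rad, counter-clockwise from above positive, 0 at the start, endless both ways. Locked while the index pin is home. With the pin out a spring ball detent clicks in every 60 degrees: about 4 to 8 N at a post to leave or enter a station; let go within 3 degrees of a station, the dial is drawn to it
- pointer_station (a point): fixed point where the pinion's underside must come: the seat of the station before the steel pointer (a small arrow on a grey post 50 mm high at the rim, on the robot's side), 70 mm from the dial's axis, at its top face. Does not turn with the dial. From the dial's axis, in this point's frame, the pointer lies at 180 degrees, the index pin at -60 degrees
- pin_lift (a joint): lift of the spring index pin, m, 0 (home, tip 8 mm deep in the dial, which is locked) to 0.022. Spring and weight pull it down with 6 N at home, 9 N at the top. Lift to about 0.018 before twisting: the key clears the slotted sleeve at 0.0145. Turned a quarter turn it rests in a shallow notch at about 0.011, clear of the dial. Let down between stations it stops on the dial at about 0.008
- pin_twist (a joint): twist of the index pin, rad, counter-clockwise positive, -1.75 to 1.75: 0 is the working position (bar pointing at the dial's axis), 1.57 or -1.57 the rest position, either will do. The slotted sleeve stops it from twisting unless lifted; a little friction holds it where it is left
- tee: the index pin with its tee bar; its vertical axis is 128 mm from the dial's axis. Origin on that axis, at worktop height when the pin is home; x runs along the bar
- tee_grip (a point): middle of the dark steel tee bar on the index pin: 52 mm long (this point's x), 11 mm wide (y), 16 mm high; 112 mm above the worktop when home. Below it a 10 mm stem, and a steel sleeve whose top is 83 mm above the worktop, on a grey bracket 63 mm high outside the rim, reaching to 172 mm from the dial's axis
- post_0 (a point): middle of the top face of turning post 0: upright black cylinder, 16 mm thick, 65 mm high above the dial (top 111 mm above the worktop), 88 mm from the dial's axis, midway between two stations; turns with the dial. The six posts are alike; hold or push any of them
- post_1 (a point): middle of the top face of turning post 1: upright black cylinder, 16 mm thick, 65 mm high above the dial (top 111 mm above the worktop), 88 mm from the dial's axis, midway between two stations; turns with the dial. The six posts are alike; hold or push any of them
- post_2 (a point): middle of the top face of turning post 2: upright black cylinder, 16 mm thick, 65 mm high above the dial (top 111 mm above the worktop), 88 mm from the dial's axis, midway between two stations; turns with the dial. The six posts are alike; hold or push any of them
- post_3 (a point): middle of the top face of turning post 3: upright black cylinder, 16 mm thick, 65 mm high above the dial (top 111 mm above the worktop), 88 mm from the dial's axis, midway between two stations; turns with the dial. The six posts are alike; hold or push any of them
- post_4 (a point): middle of the top face of turning post 4: upright black cylinder, 16 mm thick, 65 mm high above the dial (top 111 mm above the worktop), 88 mm from the dial's axis, midway between two stations; turns with the dial. The six posts are alike; hold or push any of them
- post_5 (a point): middle of the top face of turning post 5: upright black cylinder, 16 mm thick, 65 mm high above the dial (top 111 mm above the worktop), 88 mm from the dial's axis, midway between two stations; turns with the dial. The six posts are alike; hold or push any of them
- pinion: the pinion shaft to be brought to the pointer: steel gear 44 mm across and 16 mm high with a thin shaft 14 mm across standing up from it, 48 mm in all; the only part with a thin shaft and the tallest. Loose in a nest; origin at the centre of its underside. It starts one or two stations to either side of the pointer
- collar: plain steel ring, 44 mm across, dark 20 mm bore, 24 mm high, loose in another nest; origin at the centre of its underside
- plug: stepped steel plug, 44 mm across below, 30 mm above, 32 mm high, loose in another nest; origin at the centre of its underside
- washer: dark flat washer, 44 mm across, 6 mm thick, loose in another nest; origin at the centre of its underside
- unit_left: bystander: finished gear unit (silver gear housing on a black rotor), about 86 x 75 mm and 234 mm high, stands loose beside the dial on its left; origin at the underside
- housing_right: bystander: silver gear housing, 84 x 70 mm, 89 mm high, loose, on the right of the dial and nearer the robot; origin at the underside
- rotor_front: bystander: black motor rotor, 75 mm across, 145 mm high, loose, between dial and robot on the left; origin at the centre of its underside
Things that resemble listed ones, but are neither listed nor needed, are in the scene too. What is meant by the washer is not brown, and is the larger of those in its own colour. Leave any green or yellow look-alike of the plug alone.

How it is judged (in metres and radians):
On the way, in this order (a step that is already met when the one before it is completed fails the run):
1. the index pin is out and rests a quarter turn round, with the hand off it, the pinion not yet at the pointer (value of joint pin_lift above 0.008 m and (value of joint pin_twist above 1.3 rad or value of joint pin_twist below -1.3 rad) and contact force between the fingers and tee below 0.5 N and not (horizontal distance between pinion and pointer_station below 0.006 m)), for 0.2 s.
2. the pinion stands at the pointer while the pin is still parked (value of joint pin_lift above 0.008 m and (value of joint pin_twist above 1.3 rad or value of joint pin_twist below -1.3 rad) and horizontal distance between pinion and pointer_station below 0.006 m), for 0.2 s.
At the end, for the whole second after the job is handed in: Pinion within 6 mm of the pointer's seat, index pin home (lift under 3 mm) and turned back (within 0.3 rad), dial at rest, and all four parts upright in their nests (62 to 78 mm from the dial's axis, under 4 mm off its face, tilted under 0.12 rad) (horizontal distance between pinion and pointer_station below 0.006 m and value of joint pin_lift below 0.003 m and value of joint pin_twist between -0.3 and 0.3 rad and velocity of joint dial between -0.03 and 0.03 rad/s and angle between each of pinion, collar, plug, washer's own z axis and vertical below 0.12 rad and horizontal distance between pinion and dial_centre between 0.062 and 0.078 m and z of each of pinion, collar, plug, washer in the frame of dial_centre below 0.004 m and horizontal distance between collar and dial_centre between 0.062 and 0.078 m and horizontal distance between plug and dial_centre between 0.062 and 0.078 m and horizontal distance between washer and dial_centre between 0.062 and 0.078 m); the robot touches nothing.
It fails at once if the gear unit on the left is pushed more than 20 mm or tipped (distance of unit_left from where it was at the start of the episode above 0.02 m or angle between unit_left's own z axis and vertical above 0.2 rad).
It fails at once if the gear housing on the right is pushed more than 20 mm or tipped (distance of housing_right from where it was at the start of the episode above 0.02 m or angle between housing_right's own z axis and vertical above 0.2 rad).
It fails at once if the black rotor is pushed more than 20 mm or tipped (distance of rotor_front from where it was at the start of the episode above 0.02 m or angle between rotor_front's own z axis and vertical above 0.2 rad).
It also fails if it takes over 64 s, if anything falls off the work surface, if the arm or the gripper's body presses on something with over 40 N, if the wrist force passes 120 N, or if a joint passes its speed limit or range.

### The arm

A 6-joint arm with a two-finger parallel gripper is mounted at the origin on a cart in front of the work surface, level with it; the furniture and walls round the work are solid. World frame = base frame: x ahead of the robot, y to its left, z up, the work surface at z = 0. Lengths are in m, angles in degrees, forces in N, time in s.
With the tool pointing down it reaches from about 0.3 to 0.75 m from the base axis. Payload 8.5 kg.
Tool frame: the origin (TCP) lies between the finger pads; the fingertips stand 19 mm ahead of it and the grasp point (between the pads) is the TCP; z points along the fingers, y is the line along which they close (so a half turn about z gives the same grasp; the last joint's range is limited). The gripper opens to 85 mm and grips with 20 to 120 N. Pads are 22 mm wide; open, the fingers measure 114 mm over their backs; the gripper's body (76 mm by 85 mm) begins 54 mm behind the grasp point. The pads swing forward as they close: fully open they stand 13 mm farther back than shut.
Start: joints at [56.992, 21.807, 74.336, -0, 83.858, -12.336], TCP at [0.194, 0.515, 0.25] pointing down, gripper open.
Joint ranges: [-178.18, 178.18], [-50.72, 133.34], [12.68, 142.11], [-81.47, 261.47], [9.98, 163.14], [-165.26, 165.26]. Speed limits (degrees/s): [136.94, 136.94, 180, 180, 180, 180].

### API

Orientations are given as a 3x3 rotation matrix whose columns are the frame's x, y, z axes.
In Python, from rig import env, optics gives the robot as it stands.
- The arm moves only by the tool arm_command, never from a script. Its argument "commands" is one flat list of numbers, 7 for each row, row after row: the closure, from -1 (fully open) to 1 (shut), so that 0 is half open, then the shift along the tool's x, y, z as a fraction of full scale, then the turn, a rotation vector about the tool's x, y, z as a fraction of full scale. A call has 1 to 12 rows; each row is the pose to reach, as a shift and turn from the pose commanded when the call began, along the tool's axes at that moment; what a row does not reach only later rows make up. Full scale, the value 1, is 500 mm for a shift and 120 degrees for a turn. A row lasts 1/12 s, in which the tool goes at most 41.7 mm and 7.16 degrees, less where a joint would pass 70% of its speed; a pose out of reach is approached as far as the arm can. A call with a number of a shift or a turn outside -1 to 1 is refused whole. A call with a gripper value outside its range is refused whole. The fingers move at their own pace and stop on an object; "newtons" is the grip in N (left out, the last holds). Time passes only in rows, so rows that repeat a pose let the fingers close. It gives the time, the measured TCP pose, the force, the opening and the grip force at its end, in the units of the state.
- env.observe(): the state, without advancing time (a new reading comes with each control period).
- optics.get_image(name): name is "scene" or "top" or "wrist"; returns a dict with "image" (420x560x3 uint8, red, green, blue), "intrinsics" (3x3 intrinsics, pixels), "k1" (the pictures are not rectified: a ray, as slopes to the right and down, at radius r is drawn at 1 + k1 r^2 times it, then the intrinsics apply), "origin" and "orientation" of the camera in the world; the wrist camera has in their place "tool_from_camera" (4x4, takes a point from camera to tool coordinates, whose origin is the TCP and whose axes are the flange's). Camera axes: x right, y down, z forward; pixel columns grow to the right and rows downward; lengths in m; the calibration is good to about 2 mm. A picture is of the moment at which its call begins: read the wrist's pose just before it. There is no depth.
- env.close_job(): hands the job in; it is judged then, once.
The state is a dict: "time_s": time; "q": joint angles; "qvel": joint speeds; "joint_efforts": joint torques, N m; "position": TCP position; "tool_rot": TCP orientation; "ft_force": force on the tool from outside, world axes, zero at the start; "wrist_torque": the same for the moment, N m; "grip_width": finger opening in m; "gripper_force": force on a finger pad.
Only numpy, scipy, OpenCV 4.12 (cv2) and the standard library are available. Lean on these libraries where they do the work, as an engineer would, in place of code of your own. Each camera call takes 0.05 s, during which the arm holds its last target. There are 200 camera calls.

## Working session

There is one attempt and no reset: what is moved stays moved. The work goes in short steps, Python scripts to look and compute and a tool call to move; the robot and the scene stay as the last step left them, time stands still between calls to the robot, and variables do not carry over. Pictures are saved under pics/ and viewed, at most 10 in all, crops included, and the job is handed in when it is done.

Besides the shell and the picture viewer there is one more tool, called after ">>>" as name(argument=value, ...) on one line, values as JSON. arm_command: Moves the arm, as the interface text tells. Shift numbers are shares of 500 mm and turn numbers shares of 120 degrees, none past 1 either way. Its arguments: {"type":"object","properties":{"commands":{"type":"array","items":{"type":"number"}},"newtons":{"type":"number"}},"required":["commands"]}

```bash
mkdir -p pics; ls
python3 - <<'E'
from rig import env, optics
import cv2,pickle
d={}
for n in ("top","scene"):
    i=optics.get_image(n); d[n]=i
    cv2.imwrite(f"pics/{n}0.png",cv2.resize(i["image"][:,:,::-1],(800,600),interpolation=cv2.INTER_CUBIC))
    print(n,i["intrinsics"],i["k1"],i["origin"],i["orientation"])
pickle.dump(d,open("cams.pkl","wb"))
s=env.observe();print(s["time_s"],s["position"],s["tool_rot"],s["grip_width"])
E
```

```text
pics
top [[455.95743313   0.         283.99522529]
 [  0.         455.95743313 209.30494107]
 [  0.           0.           1.        ]] -0.11529562810446346 [0.41334417 0.00345845 1.05383572] [[-0.00937752 -0.99183097  0.12721396]
 [-0.9998766   0.01090405  0.01130861]
 [-0.01260338 -0.12709221 -0.99181083]]
scene [[464.83735569   0.         283.79041725]
 [  0.         464.83735569 215.29286647]
 [  0.           0.           1.        ]] -0.13591022726709423 [0.13863039 0.80551825 0.92894586] [[-0.87907379 -0.32975326  0.34422676]
 [-0.4765992   0.59424159 -0.64786584]
 [ 0.00908202 -0.73358007 -0.67954234]]
0.1 [0.19402493 0.5143858  0.24976616] [[-9.35598938e-01  3.53063851e-01 -7.37500866e-04]
 [ 3.53064497e-01  9.35598320e-01 -1.11546184e-03]
 [ 2.96175318e-04 -1.30401029e-03 -9.99999106e-01]] 0.08569479995566302
```

View pics/top0.png

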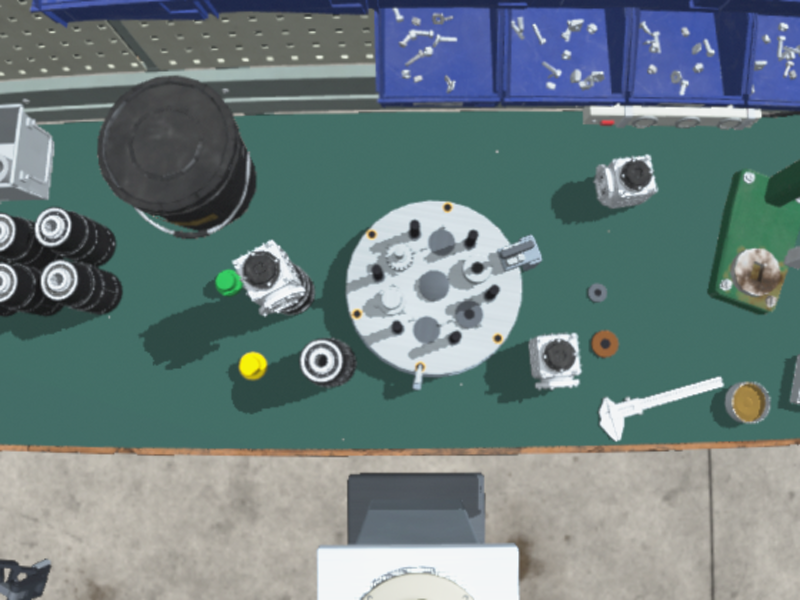

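View pics/scene0.png

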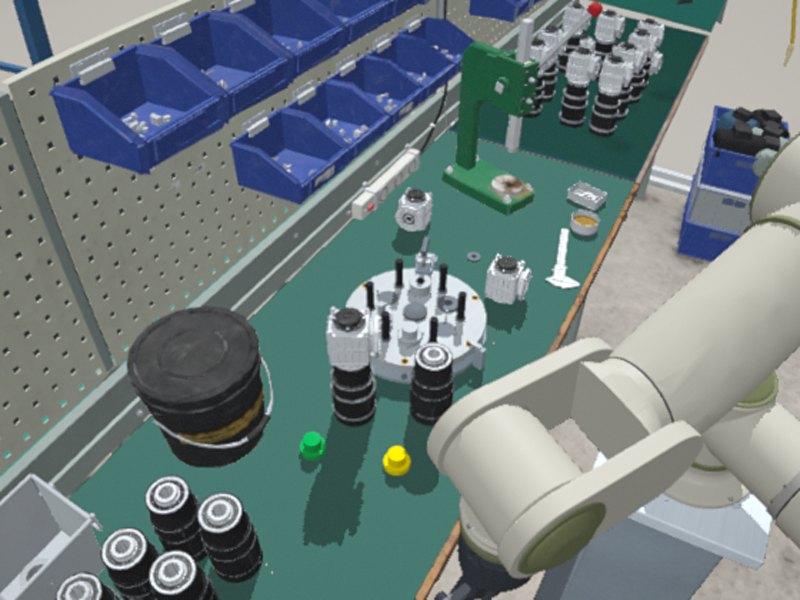

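The top view shows the dial at about (434,287), with the pointer at (419,375) and the index pin bracket at (520,252). The gear unit is at (268,280), the rotor at (325,362) and the housing at (555,358). I'll enlarge the dial to tell the parts apart.

```bash
cat > h.py <<'E'
import numpy as np,cv2,pickle
def ray(c,u,v):
    K=c["intrinsics"];k=c["k1"]
    p=cv2.undistortPoints(np.array([[[u,v]]],float),K,np.array([k,0,0,0,0.]))[0,0]
    return np.array(c["origin"]),np.array(c["orientation"])@np.array([p[0],p[1],1])
def at(c,u,v,z):
    o,d=ray(c,u,v); return o+d*(z-o[2])/d[2]
def px(c,P):
    R=np.array(c["orientation"]);q=R.T@(np.array(P)-np.array(c["origin"]));x=q[:2]/q[2]
    x=x*(1+c["k1"]*(x@x));K=c["intrinsics"];return K[0,0]*x[0]+K[0,2],K[1,1]*x[1]+K[1,2]
E
python3 - <<'E'
import pickle,cv2
d=pickle.load(open("cams.pkl","rb"))
t=d["top"]["image"][130:280,230:390][:,:,::-1]   # 5x? 160x150 
cv2.imwrite("pics/topc.png",cv2.resize(t[:120 if 0 else 150],(640,600),interpolation=cv2.INTER_CUBIC))
E
```

```text
(no output)
```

View pics/topc.png

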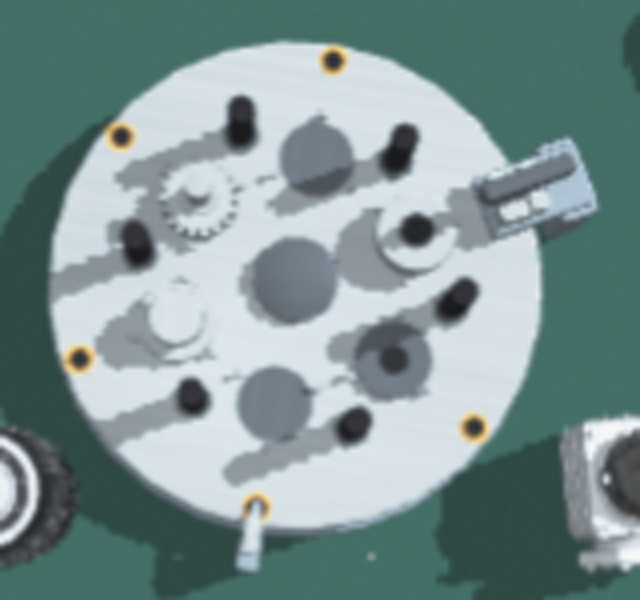

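Of the parts on the dial, only the toothed gear at (198,197) has a thin shaft, so it is the pinion. The plug is at (177,318), the collar at (415,232) and the washer at (393,360); the grey discs at (317,158) and (274,403) are empty seats. The pointer is at the bottom, with its bushing at (257,507), so the pinion is two stations away and the dial must turn +120°. The tee bar is at (530,178).

Run:
```python
import pickle,numpy as np
from h import *
from scipy.optimize import least_squares
d=pickle.load(open("cams.pkl","rb"));c=d["top"]
f=lambda u,v,z:at(c,230+(u+.5)/4-.5,130+(v+.5)/4-.5,z)
B=[(257,507),(473,427),None,(333,60),(121,136),(79,358)]
pts=[(k,f(*b,.046)[:2]) for k,b in enumerate(B) if b]
r=least_squares(lambda p:np.concatenate([q-p[:2]-p[3]*np.array([np.cos(p[2]+k*np.pi/3),np.sin(p[2]+k*np.pi/3)]) for k,q in pts]),[.48,0,np.pi,.128])
x,y,a,R=r.x;print("c",x,y,"ptr ang",np.degrees(a),"R",R,"res",r.fun.round(4))
C=np.array([x,y])
t=a+2*np.pi/3
print("tee",C+.128*np.array([np.cos(t),np.sin(t)]),np.degrees(t)-360)
print("tee bar ends by image",f(483,195,.12),f(576,160,.12))
for p in [(240,104),(406,134),(462,290),(352,424),(193,397),(133,237)]:
    pass
for k in range(6):
    b=a+np.pi/6+k*np.pi/3;P=[*(C+.088*np.array([np.cos(b),np.sin(b)])),.111]
    u,v=px(c,P);print("post",k,np.round(P,4),"ang",np.degrees(b)%360,"crop",(u-230)*4,(v-130)*4)
for n,p,z in [("rotor",(-2,490),.145),("rotorfull",(-2,490),.145),("housing",(640,480),.089)]:
    print(n,f(*p,z))
g=lambda u,v,z:at(c,u*.7,v*.7,z)
print("unit top",g(262,270,.234),"rotor",g(323,360,.145),"housing",g(558,355,.089))
```

```text
c 0.5640626540699772 -0.028788406294102495 ptr ang 169.4753178133045 R 0.1281990871006257 res [-0.0001 -0.0005 -0.0001  0.0003  0.0001  0.0001  0.     -0.0001  0.0001
  0.0002]
tee [ 0.60673795 -0.14946491] -70.52468218669549
tee bar ends by image [ 0.5966289  -0.12494148  0.12      ] [ 0.61483938 -0.17440343  0.12      ]
post 0 [ 0.4811 -0.0581  0.111 ] ang 199.4753178133045 crop 356.68005854419175 417.597458054944
post 1 [ 0.548  -0.1153  0.111 ] ang 259.4753178133045 crop 463.58013330834 288.4879762715984
post 2 [ 0.631 -0.086  0.111] ang 319.4753178133045 crop 403.7521460194189 133.75865344023794
post 3 [6.47e-01 6.00e-04 1.11e-01] ang 19.475317813304514 crop 239.75957096387492 105.87252216141724
post 4 [0.5801 0.0577 0.111 ] ang 79.47531781330451 crop 132.26446919137243 231.47660545740632
post 5 [0.4972 0.0284 0.111 ] ang 139.4753178133045 crop 189.3178452162947 388.4504914811529
rotor [0.44503461 0.12404963 0.145     ]
rotorfull [0.44503461 0.12404963 0.145     ]
housing [ 0.44852394 -0.20851746  0.089     ]
unit top [0.55818732 0.19749415 0.234     ] rotor [0.44532665 0.13011484 0.145     ] housing [ 0.45087347 -0.21068521  0.089     ]
```

The fit is good to under 0.5 mm: dial centre at (0.564, -0.029) and tee at (0.6067, -0.1495), with its bar along -70.5°. I'll go above the tee in two equal legs.

>>> arm_command(commands=[0,-0.62,-0.476,0,0,0,0,0,-0.62,-0.476,0,0,0,0,0,-0.62,-0.476,0,0,0,0,0,-0.62,-0.476,0,0,0,0,0,-0.62,-0.476,0,0,0,0,0,-0.62,-0.476,0,0,0,0,0,-0.62,-0.476,0,0,0,0,0,-0.62,-0.476,0,0,0,0,0,-0.62,-0.476,0,0,0,0,0,-0.62,-0.476,0,0,0,0,0,-0.62,-0.476,0,0,0,0,0,-0.62,-0.476,0,0,0,0], newtons=40)

```text
time_s: 1.1
position: [0.4003, 0.1819, 0.25]
tool_rot: [[-0.935, 0.355, -0.001], [0.355, 0.935, 0.0], [0.001, -0.0, -1.0]]
ft_force: [-0.3, 0.3, -0.2]
grip_width: 0.0429
gripper_force: 0.0
```

>>> arm_command(commands=[0,-0.62,-0.476,0,0,0,0.415,0,-0.62,-0.476,0,0,0,0.415,0,-0.62,-0.476,0,0,0,0.415,0,-0.62,-0.476,0,0,0,0.415,0,-0.62,-0.476,0,0,0,0.415,0,-0.62,-0.476,0,0,0,0.415,0,-0.62,-0.476,0,0,0,0.415,0,-0.62,-0.476,0,0,0,0.415,0,-0.62,-0.476,0,0,0,0.415,0,-0.62,-0.476,0,0,0,0.415,0,-0.62,-0.476,0,0,0,0.415,0,-0.62,-0.476,0,0,0,0.415])

```text
time_s: 2.1
position: [0.6063, -0.1485, 0.2495]
tool_rot: [[-0.335, 0.942, -0.001], [0.942, 0.335, 0.001], [0.001, -0.001, -1.0]]
ft_force: [0.9, 0.6, 0.7]
grip_width: 0.0421
gripper_force: 0.0
```

Run:
```python
from rig import env, optics
import cv2,numpy as np
from h import *
s=env.observe();print(s["time_s"],s["position"],s["tool_rot"],s["grip_width"],s["q"],s["ft_force"])
i=optics.get_image("wrist")
T=np.eye(4);T[:3,:3]=s["tool_rot"];T[:3,3]=s["position"];M=T@np.array(i["tool_from_camera"])
c=dict(i,origin=M[:3,3],orientation=M[:3,:3]);im=i["image"][:,:,::-1].copy()
for P in ([.6067,-.1495,.12],[.598,-.125,.12],[.6154,-.174,.12]):
    u,v=px(c,P);print(u,v);cv2.circle(im,(int(u),int(v)),2,(0,0,255),-1)
cv2.imwrite("pics/w1.png",im)
```

```text
2.1 [ 0.60631447 -0.14846774  0.24954069] [[-3.34953360e-01  9.42233729e-01 -1.35860280e-03]
 [ 9.42233625e-01  3.34954814e-01  1.03380228e-03]
 [ 1.42915393e-03 -9.33845696e-04 -9.99998543e-01]] 0.04211889063456962 [-2.46172280e+01  2.95157698e+01  6.15414238e+01  2.14264417e-02
  8.90382473e+01 -4.41873663e+01] [0.87494833 0.61081105 0.68293996]
275.31844360662575 209.77129613275687
275.3647560744625 179.36512970451574
275.27485689619795 238.40050096812334
```

View pics/w1.png

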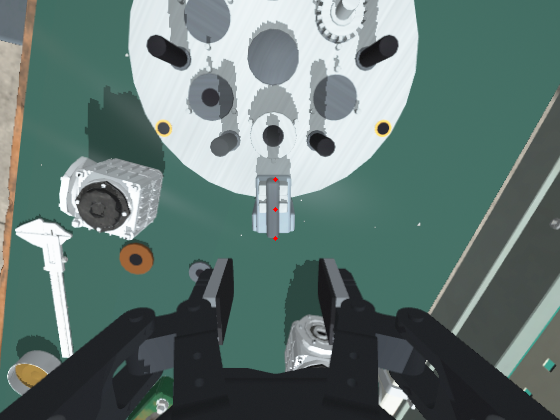

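The projected tee bar (dots at column 275, rows 179–238) sits on the seen bar (column ~273) to within 1–2 mm. I'll descend, check, and close gently.

>>> arm_command(commands=[0,0,0,0.07,0,0,0,0,0,0,0.14,0,0,0,0,0,0,0.2,0,0,0,0,0,0,0.25,0,0,0,0,0,0,0.276,0,0,0,0,0,0,0.276,0,0,0,0,0,0,0.276,0,0,0], newtons=25)

```text
time_s: 2.73
position: [0.6061, -0.148, 0.1129]
tool_rot: [[-0.336, 0.942, -0.0], [0.942, 0.336, 0.0], [0.0, -0.0, -1.0]]
ft_force: [0.0, -0.4, 0.7]
grip_width: 0.0428
gripper_force: 0.0
```

>>> arm_command(commands=[1,0,0,0,0,0,0,1,0,0,0,0,0,0,1,0,0,0,0,0,0,1,0,0,0,0,0,0,1,0,0,0,0,0,0,1,0,0,0,0,0,0,1,0,0,0,0,0,0,1,0,0,0,0,0,0], newtons=25)

```text
time_s: 3.4
position: [0.6048, -0.1501, 0.1141]
tool_rot: [[-0.334, 0.943, -0.002], [0.943, 0.334, -0.001], [-0.0, -0.003, -1.0]]
ft_force: [-11.0, -1.6, 9.4]
grip_width: 0.0102
gripper_force: 29.9
```

Gripped. The -11 N shows a ~2 mm offset along tool -y, which agrees with the picture. I'll correct it while lifting.

>>> arm_command(commands=[1,0,-0.004,0,0,0,0,1,0,-0.004,0,0,0,0,1,0,-0.004,0,0,0,0,1,0,-0.004,-0.01,0,0,0,1,0,-0.004,-0.02,0,0,0,1,0,-0.004,-0.03,0,0,0,1,0,-0.004,-0.037,0,0,0,1,0,-0.004,-0.037,0,0,0,1,0,-0.004,-0.037,0,0,0], newtons=60)

```text
time_s: 4.15
position: [0.6041, -0.1502, 0.1306]
tool_rot: [[-0.334, 0.942, -0.001], [0.942, 0.334, 0.0], [0.0, -0.0, -1.0]]
ft_force: [-0.4, -1.1, -8.0]
grip_width: 0.0096
gripper_force: 59.9
```

Lifted about 18 mm with no side force left. Now the quarter turn.

>>> arm_command(commands=[1,0,0,0,0,0,0.06,1,0,0,0,0,0,0.12,1,0,0,0,0,0,0.18,1,0,0,0,0,0,0.24,1,0,0,0,0,0,0.3,1,0,0,0,0,0,0.36,1,0,0,0,0,0,0.42,1,0,0,0,0,0,0.48,1,0,0,0,0,0,0.54,1,0,0,0,0,0,0.6,1,0,0,0,0,0,0.65,1,0,0,0,0,0,0.7])

```text
time_s: 5.15
position: [0.6051, -0.1507, 0.1307]
tool_rot: [[0.905, 0.426, 0.002], [0.426, -0.905, -0.001], [0.001, 0.002, -1.0]]
ft_force: [5.3, -2.0, -8.4]
grip_width: 0.0102
gripper_force: 59.9
```

>>> arm_command(commands=[1,0,0,0,0,0,0.05,1,0,0,0,0,0,0.05,1,0,0,0,0,0,0.05,1,0,0,0,0,0,0.05])

```text
time_s: 5.48
position: [0.6051, -0.1508, 0.1308]
tool_rot: [[0.942, 0.335, 0.002], [0.335, -0.942, -0.001], [0.002, 0.002, -1.0]]
ft_force: [4.6, -2.6, -8.0]
grip_width: 0.0097
gripper_force: 59.9
```

>>> arm_command(commands=[1,0,0,0.007,0,0,0,1,0,0,0.013,0,0,0,1,0,0,0.015,0,0,0,1,0,0,0.015,0,0,0])

```text
time_s: 5.82
position: [0.6052, -0.1508, 0.125]
tool_rot: [[0.942, 0.335, 0.003], [0.335, -0.942, -0.002], [0.003, 0.003, -1.0]]
ft_force: [1.1, -1.7, 3.9]
grip_width: 0.0096
gripper_force: 62.0
```

>>> arm_command(commands=[0,0,0,0,0,0,0,0,0,0,0,0,0,0,0,0,0,0,0,0,0,0,0,0,0,0,0,0,0,0,0,0,0,0,0,0,0,0,-0.05,0,0,0,0,0,0,-0.12,0,0,0,0,0,0,-0.2,0,0,0,0,0,0,-0.24,0,0,0,0,0,0,-0.24,0,0,0,0,0,0,-0.24,0,0,0])

```text
time_s: 6.73
position: [0.6044, -0.1503, 0.244]
tool_rot: [[0.942, 0.334, 0.002], [0.334, -0.942, -0.001], [0.001, 0.001, -1.0]]
ft_force: [0.9, -1.0, -0.4]
grip_width: 0.0429
gripper_force: 0.0
```

Run:
```python
from rig import env, optics
import cv2
s=env.observe();print(s["time_s"],s["position"],s["q"],s["ft_force"],s["grip_width"])
a=optics.get_image("scene")["image"][:,:,::-1];w=optics.get_image("wrist")["image"][:,:,::-1]
a=cv2.resize(a[150:300,220:360],(400,429),interpolation=3)
w=cv2.resize(w[100:320,180:380],(390,429),interpolation=3)
cv2.imwrite("pics/p2.png",cv2.hconcat([a,w]))
```

```text
6.7333 [ 0.6044165  -0.15031291  0.24403749] [-2.48412984e+01  2.94669249e+01  6.25336635e+01  3.36230769e-03
  8.78939634e+01  4.56260996e+01] [ 0.91134603 -0.98955445 -0.38123027] 0.04287854372549558
```

View pics/p2.png

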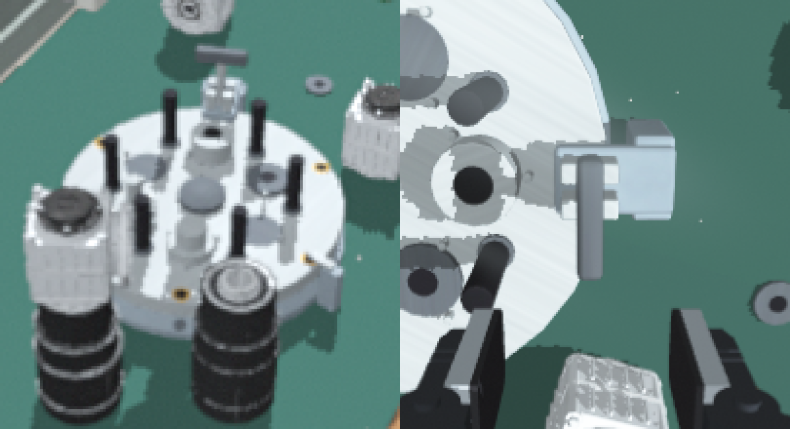

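The pin is parked: the bar lies across, and lowering stopped on the notch at about 11–12 mm of lift with an upward force. Next I'll grip post 5, the one nearest the robot on the left, at about (0.495, 0.028), with the fingers closing radially.

>>> arm_command(commands=[0,-0.087,-0.409,0,0,0,-0.25,0,-0.087,-0.409,0,0,0,-0.25,0,-0.087,-0.409,0,0,0,-0.25,0,-0.087,-0.409,0,0,0,-0.25,0,-0.087,-0.409,0,0,0,-0.25,0,-0.087,-0.409,0,0,0,-0.25,0,-0.087,-0.409,0,0,0,-0.25,0,-0.087,-0.409,0,0,0,-0.25])

```text
time_s: 7.5
position: [0.495, 0.0278, 0.2425]
tool_rot: [[0.649, 0.761, -0.001], [0.761, -0.649, 0.0], [-0.001, -0.001, -1.0]]
ft_force: [0.7, -0.7, 0.3]
grip_width: 0.0426
gripper_force: 0.0
```

>>> arm_command(commands=[0,0,0,0.07,0,0,0,0,0,0,0.14,0,0,0,0,0,0,0.2,0,0,0,0,0,0,0.24,0,0,0,0,0,0,0.27,0,0,0,0,0,0,0.288,0,0,0,0,0,0,0.288,0,0,0,0,0,0,0.288,0,0,0])

```text
time_s: 8.17
position: [0.4954, 0.0272, 0.0992]
tool_rot: [[0.65, 0.76, -0.001], [0.76, -0.65, 0.0], [-0.0, -0.0, -1.0]]
ft_force: [-0.9, -0.0, 1.2]
grip_width: 0.0428
gripper_force: 0.0
```

>>> arm_command(commands=[1,0,0,0,0,0,0,1,0,0,0,0,0,0,1,0,0,0,0,0,0,1,0,0,0,0,0,0,1,0,0,0,0,0,0,1,0,0,0,0,0,0,1,0,0,0,0,0,0,1,0,0,0,0,0,0], newtons=25)

```text
time_s: 8.83
position: [0.4957, 0.0276, 0.1003]
tool_rot: [[0.649, 0.761, 0.002], [0.761, -0.649, -0.001], [0.001, 0.002, -1.0]]
ft_force: [0.5, -2.3, 6.9]
grip_width: 0.0153
gripper_force: 25.4
```

The post is gripped and well centred. First 40° of arc.

>>> arm_command(commands=[1,-0.0123,0.0004,0,0,0,-0.0333,1,-0.0245,0.0017,0,0,0,-0.0667,1,-0.0366,0.0038,0,0,0,-0.1,1,-0.0485,0.0068,0,0,0,-0.1333,1,-0.0602,0.0106,0,0,0,-0.1667,1,-0.0716,0.0152,0,0,0,-0.2,1,-0.0826,0.0206,0,0,0,-0.2333,1,-0.0933,0.0267,0,0,0,-0.2667,1,-0.1035,0.0336,0,0,0,-0.3,1,-0.1131,0.0412,0,0,0,-0.3333])

```text
time_s: 9.67
position: [0.4737, -0.0286, 0.1002]
tool_rot: [[0.005, 1.0, 0.0], [1.0, -0.005, -0.0], [-0.0, 0.0, -1.0]]
ft_force: [-3.1, 0.2, 10.0]
grip_width: 0.015
gripper_force: 25.8
```

>>> arm_command(commands=[1,-0.0123,0.0004,0,0,0,-0.0333,1,-0.0245,0.0017,0,0,0,-0.0667,1,-0.0366,0.0038,0,0,0,-0.1,1,-0.0485,0.0068,0,0,0,-0.1333,1,-0.0602,0.0106,0,0,0,-0.1667,1,-0.0716,0.0152,0,0,0,-0.2,1,-0.0826,0.0206,0,0,0,-0.2333,1,-0.0933,0.0267,0,0,0,-0.2667,1,-0.1035,0.0336,0,0,0,-0.3,1,-0.1131,0.0412,0,0,0,-0.3333])

```text
time_s: 10.5
position: [0.4933, -0.086, 0.1002]
tool_rot: [[-0.639, 0.769, -0.001], [0.769, 0.639, -0.001], [-0.0, -0.002, -1.0]]
ft_force: [-7.6, -4.8, 10.3]
grip_width: 0.0152
gripper_force: 25.9
```

>>> arm_command(commands=[1,-0.0123,0.0004,0,0,0,-0.0333,1,-0.0245,0.0017,0,0,0,-0.0667,1,-0.0366,0.0038,0,0,0,-0.1,1,-0.0485,0.0068,0,0,0,-0.1333,1,-0.0602,0.0106,0,0,0,-0.1667,1,-0.0716,0.0152,0,0,0,-0.2,1,-0.0826,0.0206,0,0,0,-0.2333,1,-0.0933,0.0267,0,0,0,-0.2667,1,-0.1035,0.0336,0,0,0,-0.3,1,-0.1131,0.0412,0,0,0,-0.3333,1,-0.1131,0.0412,0,0,0,-0.3333,1,-0.1131,0.0412,0,0,0,-0.3333])

```text
time_s: 11.5
position: [0.5458, -0.1171, 0.1002]
tool_rot: [[-0.983, 0.181, -0.0], [0.181, 0.983, -0.003], [-0.0, -0.003, -1.0]]
ft_force: [-5.6, -7.2, 8.3]
grip_width: 0.0153
gripper_force: 25.8
```

>>> arm_command(commands=[0,0,0,0,0,0,0,0,0,0,0,0,0,0,0,0,0,0,0,0,0,0,0,0,0,0,0,0,0,0,0,0,0,0,0,0,0,0,-0.05,0,0,0,0,0,0,-0.12,0,0,0,0,0,0,-0.2,0,0,0,0,0,0,-0.27,0,0,0,0,0,0,-0.29,0,0,0,0,0,0,-0.29,0,0,0])

```text
time_s: 12.42
position: [0.5468, -0.1159, 0.2475]
tool_rot: [[-0.983, 0.182, 0.006], [0.182, 0.983, -0.003], [-0.006, -0.001, -1.0]]
ft_force: [0.6, 0.2, -0.1]
grip_width: 0.0432
gripper_force: 0.0
```

Run:
```python
from rig import env, optics
import cv2
s=env.observe();print(s["time_s"],s["position"],s["tool_rot"][:2],s["q"],s["ft_force"],s["grip_width"])
a=optics.get_image("scene")["image"][:,:,::-1];w=optics.get_image("wrist")["image"][:,:,::-1]
a=cv2.resize(a[150:300,220:360],(400,429),interpolation=3)
w=cv2.resize(w,(400,300),interpolation=3);w=cv2.copyMakeBorder(w,0,129,0,0,0)
cv2.imwrite("pics/p3.png",cv2.hconcat([a,w]))
```

```text
12.4167 [ 0.54676002 -0.1159308   0.24748641] [[-0.98333416  0.18171521  0.00578854]
 [ 0.18170341  0.98335019 -0.00250599]] [-2.41089341e+01  2.26748277e+01  7.34269215e+01  4.44404573e-03
  8.35368702e+01 -1.03639977e+02] [ 0.6046904   0.20184704 -0.07272749] 0.04321018377381205
```

View pics/p3.png

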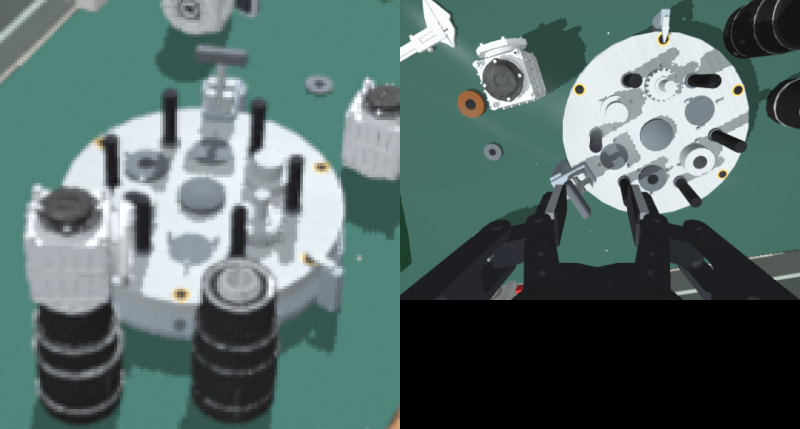

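The pinion now sits at the pointer: in the wrist view the gear is at (662,83) and the pointer at (663,20), and the pin is still parked. Back to the tee.

>>> arm_command(commands=[0,-0.127,-0.046,0,0,0,0.06,0,-0.127,-0.046,0,0,0,0.12,0,-0.127,-0.046,0,0,0,0.18,0,-0.127,-0.046,0,0,0,0.24,0,-0.127,-0.046,0,0,0,0.3,0,-0.127,-0.046,0,0,0,0.36,0,-0.127,-0.046,0,0,0,0.42,0,-0.127,-0.046,0,0,0,0.48,0,-0.127,-0.046,0,0,0,0.54,0,-0.127,-0.046,0,0,0,0.6,0,-0.127,-0.046,0,0,0,0.65,0,-0.127,-0.046,0,0,0,0.65])

```text
time_s: 13.52
position: [0.6037, -0.1497, 0.2419]
tool_rot: [[-0.023, 1.0, -0.004], [1.0, 0.023, 0.002], [0.002, -0.004, -1.0]]
ft_force: [0.4, 0.9, 0.3]
grip_width: 0.0426
gripper_force: 0.0
```

>>> arm_command(commands=[0,0,0,0,0,0,0.06,0,0,0,0,0,0,0.12,0,0,0,0,0,0,0.18,0,0,0,0,0,0,0.24,0,0,0,0,0,0,0.3,0,0,0,0,0,0,0.36,0,0,0,0,0,0,0.42,0,0,0,0,0,0,0.48,0,0,0,0,0,0,0.54,0,0,0,0,0,0,0.6,0,0,0,0,0,0,0.6,0,0,0,0,0,0,0.6])

```text
time_s: 14.52
position: [0.604, -0.1498, 0.2431]
tool_rot: [[0.941, 0.339, -0.002], [0.339, -0.941, 0.001], [-0.001, -0.001, -1.0]]
ft_force: [-0.1, 0.2, -0.0]
grip_width: 0.0427
gripper_force: 0.0
```

>>> arm_command(commands=[0,0.001,0.002,0.07,0,0,0,0,0.001,0.002,0.14,0,0,0,0,0.001,0.002,0.19,0,0,0,0,0.001,0.002,0.22,0,0,0,0,0.001,0.002,0.238,0,0,0,0,0.001,0.002,0.238,0,0,0,0,0.001,0.002,0.238,0,0,0])

```text
time_s: 15.1
position: [0.6052, -0.1508, 0.1257]
tool_rot: [[0.942, 0.336, 0.0], [0.336, -0.942, -0.0], [0.0, 0.0, -1.0]]
ft_force: [-0.3, 0.5, -0.1]
grip_width: 0.0425
gripper_force: 0.0
```

>>> arm_command(commands=[1,0,0,0,0,0,0,1,0,0,0,0,0,0,1,0,0,0,0,0,0,1,0,0,0,0,0,0,1,0,0,0,0,0,0,1,0,0,0,0,0,0,1,0,0,0,0,0,0,1,0,0,0,0,0,0], newtons=60)

```text
time_s: 15.77
position: [0.6054, -0.1509, 0.1265]
tool_rot: [[0.942, 0.334, 0.002], [0.334, -0.942, -0.001], [0.002, 0.002, -1.0]]
ft_force: [0.0, 0.1, 5.6]
grip_width: 0.0097
gripper_force: 59.5
```

Gripped with no side load. Lift about 7 mm, then twist back 90°.

>>> arm_command(commands=[1,0,0,-0.005,0,0,0,1,0,0,-0.01,0,0,0,1,0,0,-0.015,0,0,0,1,0,0,-0.015,0,0,0,1,0,0,-0.015,0,0,0])

```text
time_s: 16.18
position: [0.6052, -0.1508, 0.1325]
tool_rot: [[0.943, 0.334, 0.0], [0.334, -0.943, -0.0], [0.0, 0.0, -1.0]]
ft_force: [4.7, -2.2, -7.1]
grip_width: 0.01
gripper_force: 58.4
```

>>> arm_command(commands=[1,0,0,0,0,0,-0.06,1,0,0,0,0,0,-0.12,1,0,0,0,0,0,-0.18,1,0,0,0,0,0,-0.24,1,0,0,0,0,0,-0.3,1,0,0,0,0,0,-0.36,1,0,0,0,0,0,-0.42,1,0,0,0,0,0,-0.48,1,0,0,0,0,0,-0.54,1,0,0,0,0,0,-0.6,1,0,0,0,0,0,-0.65,1,0,0,0,0,0,-0.7])

```text
time_s: 17.18
position: [0.6042, -0.1502, 0.132]
tool_rot: [[-0.239, 0.971, -0.003], [0.971, 0.239, 0.001], [0.002, -0.002, -1.0]]
ft_force: [-0.1, -0.3, -7.7]
grip_width: 0.0098
gripper_force: 58.5
```

>>> arm_command(commands=[1,0,0,0,0,0,-0.05,1,0,0,0,0,0,-0.05,1,0,0,0,0,0,-0.05,1,0,0,0,0,0,-0.05])

```text
time_s: 17.52
position: [0.6042, -0.1503, 0.1322]
tool_rot: [[-0.331, 0.944, -0.003], [0.944, 0.331, 0.001], [0.002, -0.002, -1.0]]
ft_force: [-1.8, 0.6, -9.0]
grip_width: 0.0096
gripper_force: 58.4
```

>>> arm_command(commands=[1,0,0,0.006,0,0,0,1,0,0,0.012,0,0,0,1,0,0,0.018,0,0,0,1,0,0,0.024,0,0,0,1,0,0,0.03,0,0,0,1,0,0,0.035,0,0,0,1,0,0,0.035,0,0,0,1,0,0,0.035,0,0,0])

```text
time_s: 18.18
position: [0.6045, -0.1504, 0.1158]
tool_rot: [[-0.334, 0.943, -0.001], [0.943, 0.334, 0.0], [0.001, -0.001, -1.0]]
ft_force: [-7.5, 2.0, 0.1]
grip_width: 0.0098
gripper_force: 59.7
```

>>> arm_command(commands=[0,0,0,0,0,0,0,0,0,0,0,0,0,0,0,0,0,0,0,0,0,0,0,0,0,0,0,0,0,0,0,0,0,0,0,0,0,0,-0.05,0,0,0,0,0,0,-0.12,0,0,0,0,0,0,-0.2,0,0,0,0,0,0,-0.25,0,0,0,0,0,0,-0.25,0,0,0,0,0,0,-0.25,0,0,0])

```text
time_s: 19.1
position: [0.6054, -0.1508, 0.2418]
tool_rot: [[-0.334, 0.943, 0.003], [0.943, 0.334, -0.001], [-0.002, 0.003, -1.0]]
ft_force: [-1.0, 0.5, -0.7]
grip_width: 0.0432
gripper_force: 0.0
```

Run:
```python
from rig import env, optics
import cv2,pickle
s=env.observe();print(s["time_s"],s["position"],s["ft_force"],s["grip_width"])
S=optics.get_image("scene")["image"][:,:,::-1];w=optics.get_image("wrist")["image"][:,:,::-1]
o=pickle.load(open("cams.pkl","rb"))["scene"]["image"][:,:,::-1]
f=lambda a:cv2.resize(a[160:280,235:345],(390,425),interpolation=3)
cv2.imwrite("pics/p4.png",cv2.hconcat([f(o),f(S)]))
cv2.imwrite("pics/p5.png",w)
```

```text
19.1 [ 0.60539414 -0.15083074  0.24179533] [-0.98656664  0.48464615 -0.74720553] 0.04319252488451669
```

View pics/p4.png

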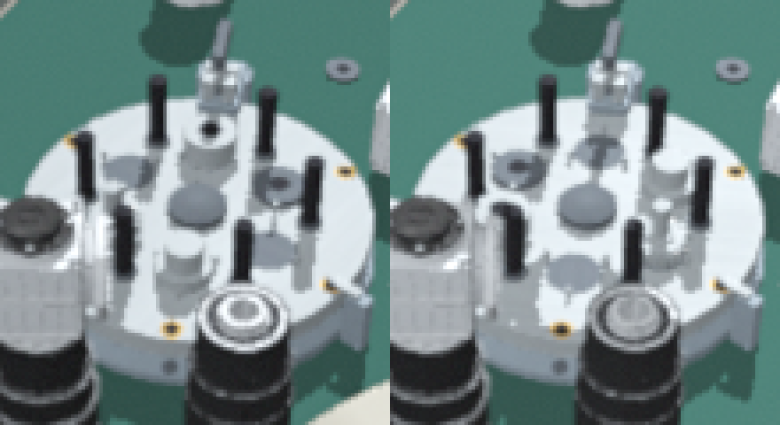

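View pics/p5.png

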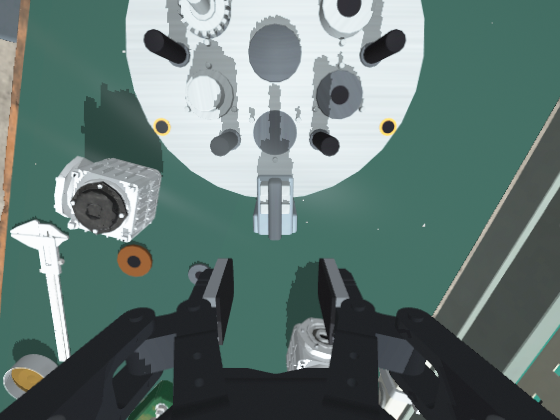

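Before and after, the tee bar top sits at the same spot (row ~20) and the bar points at the dial's axis again. The pinion is in its nest at the pointer, the collar, plug and washer are seated, and the bystanders haven't moved. Handing in.

```bash
python3 -c "
from rig import env
print(env.close_job())"
```

```text
the job is handed in; nothing more can be done
None
```

I turned the dial 120° to bring the pinion to the pointer, put the index pin back home so the dial is locked, and handed the job in at about 19 s; the hand-in returned no verdict, but the last pictures show all parts seated and nothing around the dial moved.

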